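# Press a module cover home with a ratchet clamp, release the ratchet, store the module

### The job

Gently swing the clamp's loose handle shut until its ratchet holds by itself on the last tooth with the module's finned cover pressed fully home, never forcing the handle. Then press the handle down to free the teeth and let it swing fully open, and finally stand the module upright in the storage cradle whose label shows the same number of raised bars as the module's top, leaving everything else where it is.

Things in the scene. Friction and masses are not known exactly. Their poses are not given: they have to be found in the camera images.
- clamp: Bench-mounted steel scissor clamp (like a big locking hemostat lying level), on an aluminium base plate 285 x 135 mm, 12 mm thick. Origin: on the table under the pivot. x points along the jaws, away from the handles; y to the left of that; z up. The clamp's plane lies 60 mm above the table. One half is fixed, the other swings about the pivot (boss radius 13 mm, top at 75 mm).
- fixed_ring (a point): Centre of the open finger ring (outer radius 23 mm) that ends the fixed half's shank: at x -135, y -64, z 60 mm in the clamp's frame. The loose handle closes towards it.
- nest (a point): Middle of the place between the jaws, on the base plate's top (x 85, y 4, z 12 mm in the clamp's frame). The fixed jaw's flat face is at y +18 mm (x 68 to 102, z 24 to 70 mm), its arm runs behind it at y 30 to 42 mm. The moving jaw comes from -y.
- ratchet (a point): Top of the ratchet bar's bolted root on the fixed shank (clamp frame x -100, y -40, z 76 mm). The bar reaches 58 mm from here along +y, 14 mm wide, z 62 to 76 mm. Two coarse saw teeth under it, 20 mm apart, catch a sprung pawl on the loose handle; a hard end stop follows 3 mm past the last tooth. The bar is set up to 8 mm either way along y; this is not told (this point does not show it).
- swing (a joint): Loose handle's angle, rad: 0 fully open, growing as it closes (counter-clockwise from above); a spring drives it open. The jaw meets the proud cover at about 0.27; the cover is home by about 0.40. The last tooth holds the handle at 0.405 to 0.59 (unknown bar setting), the hard end stop is 0.03 further. The first tooth is 0.2 before the last (0.2 to 0.39) and is not enough.
- grip: The loose handle's springy shank with the thumb disc. Origin: root of the shank, 20 mm from the pivot. Closing takes 2 N at the disc when free, rising to 6 to 10 N at the last tooth. It also yields downwards: 2 N to start, 5 N at its stop 14 mm down at the disc; the teeth are free from about 8 mm down. Pushed or pressed with more than 25 N it counts as forced.
- thumb (a point): Centre of the top of the thumb disc at the loose handle's end: solid disc, radius 16 mm, 10 mm thick, top 65 mm above the table, 152 mm from the pivot; at x -135, y +70 mm in the clamp's frame when open. Push its outer (+y) rim to close, press its top to release. Finger friction can hold it, and let up early a tooth catches it again: carry it outwards, held down, to below 0.15 rad.
- module: The module to be covered: a plain aluminium case 56 mm (x) x 28 mm (y) x 64 mm high with two raised bars on its top, 360 g, standing upright on the clamp's base plate between the jaws. Origin: centre of the case's underside. Its finned cover is on the -y side, facing the moving jaw. With the handle open there is free room at both x ends for a finger.
- cover (a joint): How far the module's finned cover (plate 56 x 8 x 56 mm, outer face 22 mm from the module's origin when home) stands proud of its home position, m: about 0.005 at the start, 0 fully home. It moves stiffly (1.5 N) and stays where it is pushed.
- cradle_one: Grey plastic storage cradle fixed to the bench, one raised bar on its label. Same shape as the others, holds module_one. Origin: centre of the underside; x towards the label.
- cradle_two: Grey plastic storage cradle fixed to the bench, two raised bars on its label: the module's own. Outside 76 x 56 mm, inside 68 mm (x) x 48 mm (y), floor 4 mm thick, walls 18 mm high. The label lies flat before its +x end (22 x 50 mm, 9 mm high). Origin: centre of the underside.
- cradle_two_floor (a point): Centre of the inner floor of the two-bar cradle, 4 mm above the table; same axes as the cradle.
- cradle_three: Grey plastic storage cradle, three raised bars on its label, empty; same shape. To stay empty. Origin: centre of the underside.
- module_one: Bystander: a like module with one bar on its top, standing in cradle_one, its cover (8 mm) on the -y side. Origin: centre of the case's underside.
- driver: Bystander: screwdriver 160 mm long lying on the bench along its x axis.
- flux: Bystander: closed jar, radius 22 mm, 85 mm high, standing. Origin: centre of its underside.
- board: Bystander: bare laptop circuit board 110 x 170 mm, some 12 mm high, lying flat. Origin: centre of its underside.
Things that resemble listed ones, but are neither listed nor needed, are in the scene too. What is shaped like the cradle_two but brown or yellow is not meant.

How it is judged (in metres and radians):
On the way, in this order (a step that is already met when the one before it is completed fails the run):
1. the handle is held shut by the ratchet's last tooth alone, untouched, with the cover fully home (value of joint swing above 0.395 rad and velocity of joint swing below 0.1 rad/s and value of joint cover below 0.001 m and contact force between each of the arm, the fingers and grip below 0.1 N), for 0.3 s.
2. the handle has been released and stands fully open, untouched, the module still standing in the clamp with its cover home (value of joint swing below 0.06 rad and contact force between each of the fingers, the arm and grip below 0.1 N and value of joint cover below 0.001 m and distance of module from where it was at the start of the episode below 0.02 m and angle between module's own z axis and vertical below 0.1 rad), for 0.2 s.
At the end, for the whole second after the job is handed in: The module stands upright (within 0.1 rad) and at rest on the floor of the two-bar cradle (within 4 mm in height, within its walls), its cover home within 1 mm, and the clamp's handle is fully open (below 0.06 rad) (x of module in the frame of cradle_two_floor between -0.009 and 0.009 m and y of module in the frame of cradle_two_floor between -0.013 and 0.013 m and z of module in the frame of cradle_two_floor between -0.003 and 0.004 m and angle between module's own z axis and vertical below 0.1 rad and linear speed of module below 0.02 m/s and value of joint cover below 0.001 m and value of joint swing below 0.06 rad); the robot touches nothing.
It fails at once if the loose handle is forced: pushed or pressed with more than 25 N (contact force between any of the fingers, the arm and grip above 25 N).
It fails at once if the module is tipped over (angle between module's own z axis and vertical above 0.6 rad).
It fails at once if a bystander is disturbed (moved more than 20 mm) (distance of any of module_one, driver, flux, board from where it was at the start of the episode above 0.02 m).
It also fails if it takes over 72 s, if anything falls off the work surface, if the arm or the gripper's body presses on something with over 40 N, if the wrist force passes 120 N, or if a joint passes its speed limit or range.

### The arm

A 7-joint arm with a two-finger parallel gripper is mounted at the origin on the work surface. World frame = base frame: x ahead of the robot, y to its left, z up, the work surface at z = 0. Lengths are in mm, angles in degrees, forces in N, time in s.
With the tool pointing down it reaches from about 425 to 825 mm from the base axis. Payload 3.6 kg.
Tool frame: the origin (TCP) lies at the very end of the fingers, on their centre line; the grasp point (between the pads) lies 19 mm behind it; z points along the fingers, y is the direction in which the jaws open and shut (so a half turn about z gives the same grasp; the last joint's range is limited). The gripper opens to 85 mm and grips with 20 to 120 N. Pads are 22 mm wide; open, the fingers measure 114 mm over their backs; the gripper's body (76 mm by 85 mm) begins 54 mm behind the grasp point. The pads swing forward as they close: fully open they stand 13 mm farther back than shut.
Start: joints at [-75.315, 35.231, -0.722, 81.555, 0.464, 63.22, -2.315], TCP at [181.345, 624.159, 201.597] pointing down, gripper open.
Joint ranges: [-178.69, 178.69], [-17.37, 117.87], [-77.05, 75.6], [15.02, 138.74], [-78.02, 258.01], [0.78, 113.62], [-162.83, 162.83]. Speed limits (degrees/s): [159.86, 159.86, 180, 180, 180, 180, 180].

### API

Orientations are given as a 3x3 rotation matrix whose columns are the frame's x, y, z axes.
In Python, from bench import robot gives the robot as it stands.
- The arm moves only by the tool send_rows, never from a script. Its argument "moves" is a list that holds one entry, the list of rows, each a list of 5 numbers: the finger opening in cm, from 0 to 8.54, then the shift along the tool's x, y, z in cm, then the turn about the tool's z in rad. A call has 1 to 12 rows; each row shifts and turns the commanded pose from where the row before left it, along the tool's axes as they then stand; what a row does not reach is not made up. A row lasts 1/8 s, in which the tool goes at most 62.5 mm and 10.7 degrees, less where a joint would pass 70% of its speed; a pose out of reach is approached as far as the arm can. A call with a gripper value outside its range is refused whole. The fingers move at their own pace and stop on an object; the grip force is fixed at half the most. Time passes only in rows, so rows that do not move let the fingers close. It gives the time, the measured TCP pose, the force and the opening at its end, in the units of the state.
- robot.get_state(): the state, without advancing time (a new reading comes with each control period).
- robot.capture(name): name is "side" or "top"; returns the picture (384x512x3 uint8, red, green, blue); there is no depth.
- robot.calibration(name): a dict with "intrinsics" (3x3 intrinsics, pixels), "T" (4x4, takes a point from camera to world coordinates). Camera axes: x right, y down, z forward; pixel columns grow to the right and rows downward; lengths in mm; the calibration is good to about 2 mm. A picture is of the moment at which its call begins. calibration takes no time and is no camera call.
- robot.hand_in(): hands the job in, once; it reports no verdict.
Trained networks look in the newest picture that a camera, given by its name, has taken for a name from the list of things; names that differ only in an ending like _2 or _b are one class to them, and where a whole thing is asked for, a point or a joint stands for the part that bears it (a point fixed in the world has none). Each returns a list of dicts, best first, with "confidence" (0 to 1); they miss things now and then, are a little off and sometimes report something else, mostly with a low value. They report only what shows in the picture. A call takes as long as a camera call. They do not tell look-alikes from the thing itself.
- robot.boxes_of(camera, name): "at" ([column, row] in pixels, amid what is visible of it).
- robot.silhouettes(camera, name): "pixels" (384x512 bool, what is visible of it) and "at" ([column, row] in pixels, amid what is visible of it).
The state is a dict: "time": time; "joints": joint angles; "dq": joint speeds; "tau": joint torques, N m; "position": TCP position; "ee_rot": TCP orientation; "contact_force": force on the tool from outside, world axes, zero at the start; "moment": the same for the moment, N m; "finger_gap": opening from 0.0 (shut) to 1.0 (fully open).
Only numpy, scipy, OpenCV 4.12 (cv2) and the standard library are available. Lean on these libraries where they do the work, as an engineer would, in place of code of your own. Each camera call takes 0.05 s, during which the arm holds its last target. There are 200 camera calls.

## Working session

There is one attempt and no reset: what is moved stays moved. The work goes in short steps, Python scripts to look and compute and a tool call to move; the robot and the scene stay as the last step left them, time stands still between calls to the robot, and variables do not carry over. Pictures are saved under pics/ and viewed, about 8 in all and at most 12, crops included, and the job is handed in when it is done.

Besides the shell and the picture viewer there is one more tool, called after "Call:" by a JSON object that holds its "name" and its "arguments", one argument or row to a line. send_rows: Moves the arm, as the interface text tells. Its arguments: {"type":"object","properties":{"moves":{"type":"array"}},"required":["moves"]}

```bash
mkdir -p pics; ls
cat > h.py <<'E'
import numpy as np, cv2
from bench import robot
def cap(cam,name):
    im=robot.capture(cam); cv2.imwrite(f'pics/{name}.png',im[:,:,::-1]); return im
def ray(cam,px):
    c=robot.calibration(cam); K=np.array(c['intrinsics']);T=np.array(c['T'])
    d=T[:3,:3]@np.linalg.inv(K)@np.array([px[0],px[1],1.]); return T[:3,3],d
def atz(cam,px,z):
    o,d=ray(cam,px); return o+d*(z-o[2])/d[2]
def proj(cam,p):
    c=robot.calibration(cam); K=np.array(c['intrinsics']);T=np.linalg.inv(np.array(c['T']))
    q=K@(T[:3,:3]@np.array(p,float)+T[:3,3]); return q[:2]/q[2]
E
python3 - <<'E'
from h import *
a=cap('top','t0');b=cap('side','s0')
for c in('top','side'):
    cal=robot.calibration(c);print(c,np.round(np.array(cal['T']),3).tolist(),np.round(cal['intrinsics'],1).tolist())
    for n in['clamp','thumb','module','cradle_two','cradle_one','cradle_three','ratchet','fixed_ring','grip','module_one','driver','flux','board']:
        for r in robot.boxes_of(c,n)[:4]:
            print(c,n,np.round(r['at']),round(r['confidence'],2),np.round(atz(c,r['at'],60 if n in('thumb','grip','ratchet','fixed_ring','module') else 10)[:2]))
s=robot.get_state();print(s)
E
```

```text
pics
top [[-0.024, -0.997, 0.079, 349.768], [-1.0, 0.022, -0.023, -104.985], [0.021, -0.079, -0.997, 1384.921], [0.0, 0.0, 0.0, 1.0]] [[472.5, 0.0, 258.7], [0.0, 472.5, 190.4], [0.0, 0.0, 1.0]]
top clamp [164. 160.] 0.59 [554. 140.]
top thumb [163. 161.] 0.75 [543. 133.]
top thumb [145. 186.] 0.65 [473. 184.]
top thumb [220. 179.] 0.51 [489. -27.]
top module [147. 117.] 0.74 [669. 176.]
top cradle_two [364. 253.] 0.98 [ 270. -438.]
top cradle_two [379. 166.] 0.97 [ 523. -491.]
top cradle_two [290. 172.] 0.89 [ 511. -228.]
top cradle_two [348. 125.] 0.84 [ 648. -405.]
top cradle_one [325. 179.] 0.62 [ 487. -332.]
top cradle_three [251. 184.] 0.71 [ 478. -114.]
top ratchet [161. 165.] 0.91 [531. 139.]
top fixed_ring [164. 160.] 0.63 [545. 129.]
top grip [143. 186.] 0.84 [474. 189.]
top grip [283. 115.] 0.41 [ 668. -210.]
top module_one [333. 192.] 0.87 [ 450. -353.]
top driver [220. 180.] 0.85 [493. -23.]
top driver [253. 184.] 0.16 [ 478. -119.]
top flux [221. 122.] 0.74 [662. -31.]
top board [281. 117.] 0.81 [ 675. -208.]
side [[-0.998, -0.048, 0.033, 441.618], [-0.055, 0.606, -0.794
[... 1065 characters left out ...]
99,  63.22070148,  -2.31721202]), 'dq': array([-0.00652865, -0.01548741,  0.12164497, -0.00181953,  0.04742496,
       -0.05069665,  0.03153732]), 'tau': array([ 4.29874461e-06, -4.69102585e+01,  2.59032492e-01, -1.71341085e+01,
        9.99648124e-03,  1.94711589e-03,  1.92486432e-06]), 'position': array([181.35134272, 624.15008707, 201.57637482]), 'ee_rot': array([[-9.60275240e-01,  2.79054585e-01, -4.97974725e-05],
       [ 2.79054589e-01,  9.60275236e-01, -9.12668766e-05],
       [ 2.23508393e-05, -1.01537535e-04, -9.99999995e-01]]), 'contact_force': array([ 0.40531039, -0.13738962, -0.12106028]), 'moment': array([ 0.04978177,  0.0327802 , -0.01907452]), 'finger_gap': 0.9990751284487868}
```

Run:
```python
import cv2
a=cv2.imread('pics/t0.png');b=cv2.imread('pics/s0.png')
cv2.imwrite('pics/t0a.png',cv2.resize(a[70:290,90:430],None,fx=2.35,fy=2.35,interpolation=cv2.INTER_CUBIC))
cv2.imwrite('pics/s0a.png',cv2.resize(b[110:340,90:390],None,fx=2.6,fy=2.6,interpolation=cv2.INTER_CUBIC))
```

```text
(no output)
```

View pics/t0a.png

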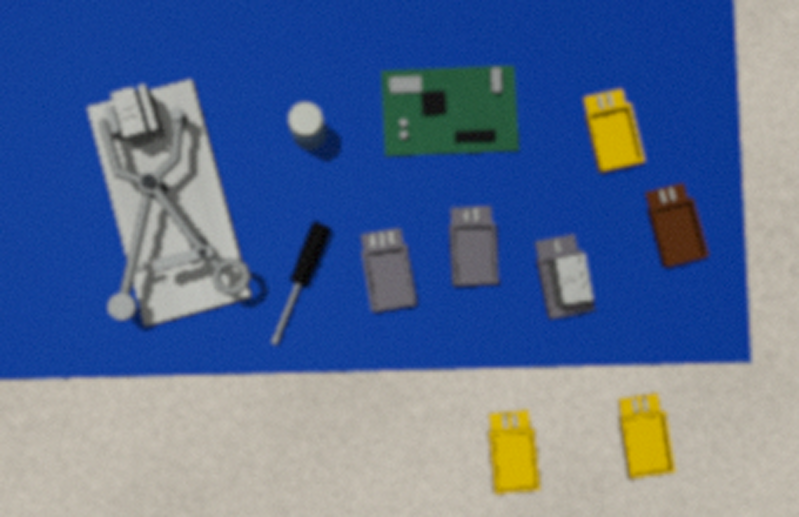

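View pics/s0a.png

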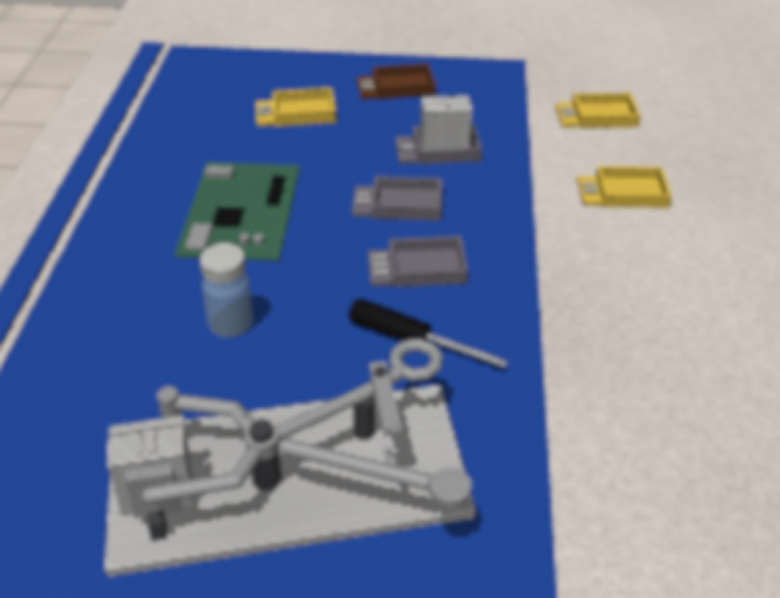

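Top view: the clamp is on the left, with its pivot at px ≈(154,147), thumb disc ≈(142,200), ring ≈(188,188) and the module between the jaws ≈(148,118). Things that could be taken for the two-bar cradle:
- grey two bars (291,175), the one I choose
- grey three bars (255,186)
- grey one bar, occupied, (331,188)
- brown (378,166)
- yellow (348,125), (308,262) and (364,254)

Next is a close crop to check the choice and get precise points.

Run:
```python
import cv2,numpy as np
a=cv2.imread('pics/t0.png');b=cv2.imread('pics/s0.png')
def g(im,x0,y0,w,h,s):
    o=cv2.resize(im[y0:y0+h,x0:x0+w],None,fx=s,fy=s,interpolation=cv2.INTER_CUBIC)
    for i in range(0,w,10): cv2.line(o,(i*s,0),(i*s,6 if i%50 else 14),(0,0,255),1); cv2.putText(o,str(x0+i),(i*s,22),0,.33,(0,0,255),1)
    for i in range(0,h,10): cv2.line(o,(0,i*s),(8,i*s),(0,0,255),1); cv2.putText(o,str(y0+i),(10,i*s+4),0,.33,(0,0,255),1)
    return o
A=g(a,120,98,80,114,5); B=g(a,270,155,44,44,8)
o=np.zeros((600,780,3),np.uint8); o[:A.shape[0],:400]=A; o[:352,410:762]=B
cv2.imwrite('pics/z1.png',o)
cv2.imwrite('pics/z2.png',g(b,125,240,155,100,5))
```

```text
(no output)
```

View pics/z1.png

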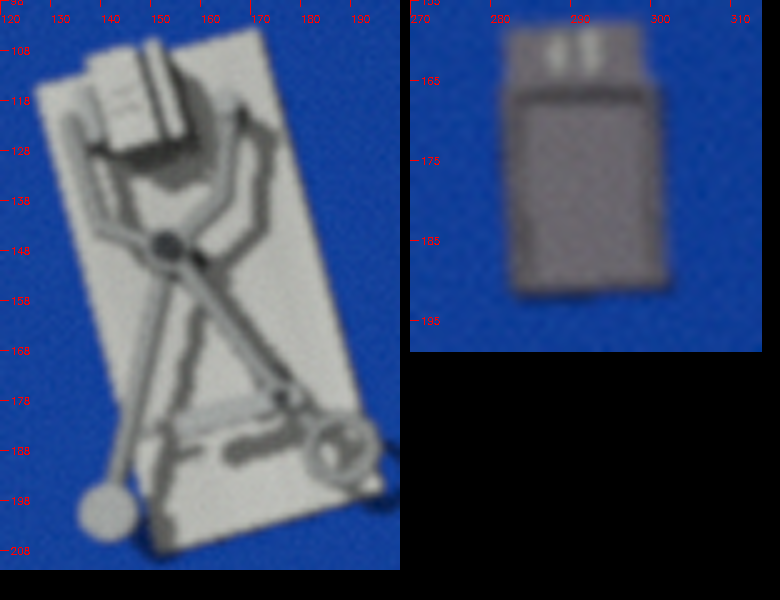

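View pics/z2.png

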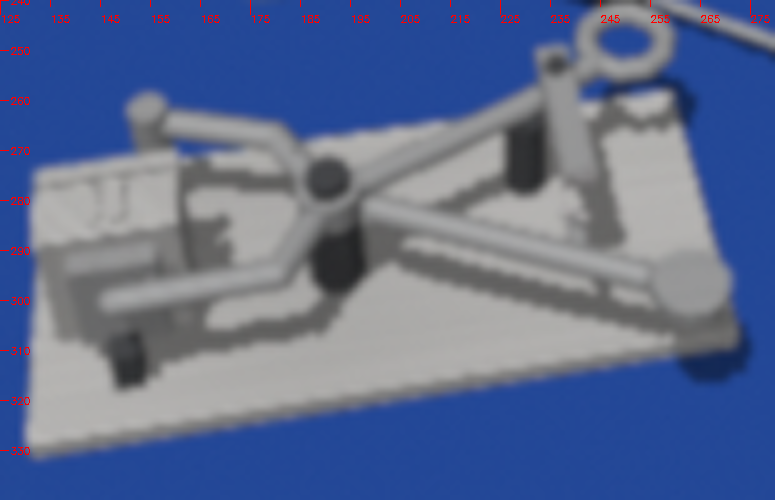

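```bash
cat >> h.py <<'E'
from scipy.optimize import least_squares
def fit(obs,x0):
    # obs: (cam, local xyz, px)
    def w(p,l):
        c,s=np.cos(p[2]),np.sin(p[2]); return np.array([p[0]+c*l[0]-s*l[1],p[1]+s*l[0]+c*l[1],l[2]])
    f=lambda p:np.concatenate([proj(c,w(p,l))-np.array(u) for c,l,u in obs])
    r=least_squares(f,x0,x_scale=[1,1,.01],loss='soft_l1'); return r.x,r.fun if False else f(r.x).reshape(-1,2),w
E
python3 - <<'E'
from h import *
P=(0,0,75);Th=(-135,70,65);R=(-135,-64,63)
o=[('top',P,(153.2,148-1.4)),('top',Th,(141,200)),('top',R,(187.6,187.2)),('side',P,(190,275.2)),('side',Th,(262.6,296)),('side',R,(249.7,248))]
p,res,w=fit(o,[590,160,.0]);print('clamp',p,np.degrees(p[2]));print(res.round(1).tolist())
for n,l in [('thumb',Th),('nest',(85,4,12)),('nesttop',(85,4,76)),('ring',R)]: print(n,w(p,l).round(1),proj('top',w(p,l)).round(1),proj('side',w(p,l)).round(1))
for cam in('top','side'):
    for n in('module','cradle_two'):
        for r in robot.silhouettes(cam,n)[:3]:
            m=r['pixels'].astype(np.uint8); c=max(cv2.findContours(m,0,1)[0],key=cv2.contourArea)
            print(cam,n,round(r['confidence'],2),m.sum(),np.round(r['at'],1),np.round(cv2.minAreaRect(c),1) if 0 else cv2.boxPoints(cv2.minAreaRect(c)).round(1).tolist())
# cradle by rim corners top view
for z in(18,22):
    C=[(38,28,z),(38,-28,z),(-38,-28,z),(-38,28,z)];U=[(281.1,165.8),(300.1,165.1),(301.8,190.1),(282.3,191)]
    q,res,_=fit([('top',a,b) for a,b in zip(C,U)],[500,-228,0]);print(z,q,res.round(1).tolist(),proj('side',(q[0],q[1],20)))
E
```

```text
clamp [5.81800246e+02 1.57777532e+02 2.46714039e-01] 14.135673182928656
[[-0.4, 0.2], [0.3, 0.3], [0.4, 0.4], [-0.4, -0.3], [-0.1, 0.6], [-0.2, -0.2]]
thumb [433.8 192.7  65. ] [141.3 200.3] [262.5 296.6]
nest [663.2 182.4  12. ] [148.6 123.2] [150.7 302.2]
nesttop [663.2 182.4  76. ] [143.7 118.1] [146.1 282.2]
ring [466.5  62.7  63. ] [188.  187.6] [249.5 247.8]
top module 0.81 421 [149.8 119.5] [[136.1999969482422, 108.69999694824219], [153.39999389648438, 104.4000015258789], [159.5, 129.10000610351562], [142.39999389648438, 133.39999389648438]]
top cradle_two 0.8 669 [381.7 165.9] [[361.79998779296875, 152.3000030517578], [382.20001220703125, 146.5], [391.3999938964844, 178.89999389648438], [371.1000061035156, 184.6999969482422]]
top cradle_two 0.66 613 [290.9 171.8] [[281.0, 158.0], [301.0, 158.0], [301.0, 190.0], [281.0, 190.0]]
top cradle_two 0.63 641 [349.  125.4] [[336.5, 110.69999694824219], [356.3999938964844, 106.19999694824219], [363.6000061035156, 138.60000610351562], [343.70001220703125, 143.10000610351562]]
side module 0.73 635 [143.6 279.7] [[128.1999969482422, 275.2
[... 302 characters left out ...]
 [[312.0, 174.0], [346.0, 174.0], [346.0, 189.0], [312.0, 189.0]]
side cradle_two 0.93 410 [205.2 150.3] [[186.10000610351562, 145.6999969482422], [217.1999969482422, 143.3000030517578], [218.3000030517578, 157.5], [187.10000610351562, 159.89999389648438]]
side cradle_two 0.85 347 [243.2 142.6] [[226.3000030517578, 136.3000030517578], [255.3000030517578, 133.6999969482422], [256.5, 146.6999969482422], [227.5, 149.3000030517578]]
18 [ 4.92104474e+02 -2.31874801e+02  2.56840267e-02] [[-0.0, -0.3], [0.1, -0.5], [-0.2, 0.4], [0.1, 0.4]] [246.38780169 183.72114215]
22 [ 4.91690005e+02 -2.31504070e+02  2.57343563e-02] [[-0.1, -0.4], [0.1, -0.5], [-0.1, 0.4], [0.1, 0.5]] [246.52242707 183.80401788]
```

```bash
cat >> h.py <<'E'
PIV=np.array([581.8,157.8]); TH0=np.arctan2(192.7-157.8,433.8-581.8)
def st(): 
    s=robot.get_state(); R=np.array(s['ee_rot']); print('t',round(s['time'],2),'p',np.round(s['position'],1),'yawY',round(np.degrees(np.arctan2(R[1,1],R[0,1])),1),'F',np.round(s['contact_force'],1),'gap',round(s['finger_gap'],3)); return s
def plan(xyz,yaw=None):
    "turn first (tool z, rad), then shift in cm along the turned axes; yaw = world heading of tool y, deg"
    s=st(); R=np.array(s['ee_rot']); a=0
    if yaw is not None:
        d=np.radians((yaw-np.degrees(np.arctan2(R[1,1],R[0,1]))+180)%360-180); a=-d
        c,sn=np.cos(d),np.sin(d); R=np.array([[c,-sn,0],[sn,c,0],[0,0,1]])@R
    print('target',np.round(xyz,1),'turn',round(a,4),'shift cm',np.round(R.T@(np.array(xyz)-s['position'])/10,2))
def push(s,off):
    "TCP xy and heading for disc at swing s, finger centre off mm outward of disc centre"
    a=TH0+s; c=PIV+152*np.array([np.cos(a),np.sin(a)]); u=-np.array([-np.sin(a),np.cos(a)])
    return c+off*u, np.degrees(np.arctan2(u[1],u[0]))
E
python3 -c "
from h import *
p,y=push(0,48);print(p,y);plan([*p,201],y);plan([*p,48],y)"
```

```text
[444.87441026 239.40504197] 76.73143199495847
t 1.6 p [181.3 624.2 201.6] yawY 73.8 F [ 0.2 -0.1 -0.5] gap 0.998
target [444.9 239.4 201. ] turn -0.0511 shift cm [-34.48 -31.4    0.06]
t 1.6 p [181.3 624.2 201.6] yawY 73.8 F [ 0.2 -0.1 -0.5] gap 0.998
target [444.9 239.4  48. ] turn -0.0511 shift cm [-34.48 -31.4   15.36]
```

Call:
{"name": "send_rows", "arguments": {
  "moves": [
    [[0,0,0,0,-0.05],[0,-3.13,-2.87,0,0],[0,-3.13,-2.87,0,0],[0,-3.13,-2.87,0,0],[0,-3.13,-2.87,0,0],[0,-3.13,-2.87,0,0],[0,-3.13,-2.87,0,0],[0,-3.13,-2.87,0,0],[0,-3.13,-2.87,0,0],[0,-3.13,-2.87,0,0],[0,-3.13,-2.87,0,0],[0,-3.13,-2.87,0,0]]
  ]
}}

```text
time: 3.1
position: [444.4, 236.5, 201.9]
ee_rot: [[-0.973, 0.231, 0.001], [0.231, 0.973, 0.0], [-0.001, 0.001, -1.0]]
contact_force: [-0.0, -0.2, -0.3]
finger_gap: -0.001
```

Call:
{"name": "send_rows", "arguments": {
  "moves": [
    [[0,0,0.05,3,0],[0,0,0.05,3,0],[0,0,0.05,3,0],[0,0,0.05,3,0],[0,0,0.1,2.4,0],[0,0,0,1,0]]
  ]
}}

```text
time: 3.85
position: [443.8, 240.3, 46.6]
ee_rot: [[-0.973, 0.231, -0.002], [0.231, 0.973, -0.001], [0.001, -0.001, -1.0]]
contact_force: [0.0, 0.3, 0.5]
finger_gap: 0.0
```

Run:
```python
from h import *
a=cap('side','s1');b=cap('top','t1')
A=cv2.resize(a[220:320,200:300],None,fx=4,fy=4,interpolation=2)[:,:,::-1];B=cv2.resize(b[140:240,110:210],None,fx=4,fy=4,interpolation=2)[:,:,::-1]
cv2.imwrite('pics/z3.png',np.hstack([A,B]))
for off in (30,31):
  for s in(0,.1,.2,.27,.35,.4,.45,.5,.55,.6):
    p,y=push(s,off);print(off,s,p.round(1),round(y,1))
p,y=push(0.0,31);plan([*p,48],y)
```

```text
30 0 [440.7 221.9] 76.7
30 0.1 [435.  207.5] 82.5
30 0.2 [430.8 192.6] 88.2
30 0.27 [428.8 181.9] 92.2
30 0.35 [427.3 169.6] 96.8
30 0.4 [426.9 161.9] 99.6
30 0.45 [426.9 154.2] 102.5
30 0.5 [427.3 146.4] 105.4
30 0.55 [428.  138.7] 108.2
30 0.6 [429.2 131. ] 111.1
31 0 [441.  222.9] 76.7
31 0.1 [435.2 208.5] 82.5
31 0.2 [430.9 193.6] 88.2
31 0.27 [428.7 182.9] 92.2
31 0.35 [427.2 170.6] 96.8
31 0.4 [426.8 162.9] 99.6
31 0.45 [426.7 155.1] 102.5
31 0.5 [427.  147.4] 105.4
31 0.55 [427.7 139.7] 108.2
31 0.6 [428.8 132. ] 111.1
t 3.95 p [443.9 240.3  47. ] yawY 76.7 F [ 0.1 -0.   0.6] gap 0.001
target [441.  222.9  48. ] turn -0.0011 shift cm [-0.11 -1.76 -0.09]
```

View pics/z3.png

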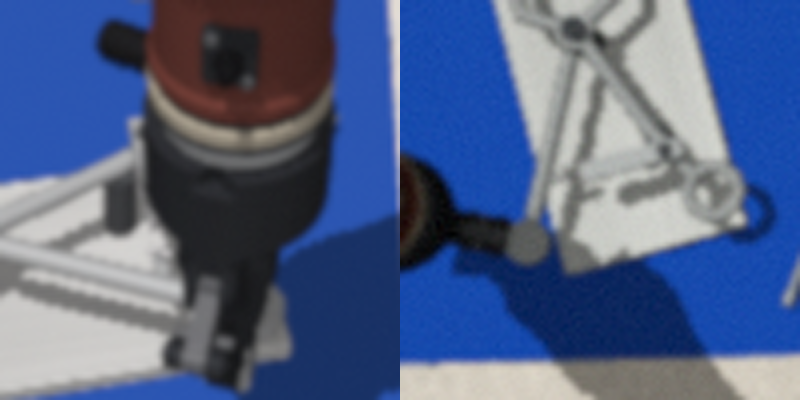

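Side and top crops: the shut fingers stand just outside the thumb disc (disc at top px ≈(142,200)), clear of it, at disc height. Pushing along the arc.

Call:
{"name": "send_rows", "arguments": {
  "moves": [
    [[0,-0.1,-1.2,0,0],[0,0,-0.4,0,0],[0,0.1,-0.46,0,-0.03],[0,0.1,-0.46,0,-0.03],[0,0.1,-0.46,0,-0.03],[0,0.1,-0.46,0,-0.03],[0,0.1,-0.46,0,-0.03],[0,0,0,0,0]]
  ]
}}

```text
time: 4.95
position: [432.5, 202.4, 47.6]
ee_rot: [[-0.997, 0.083, -0.0], [0.083, 0.997, -0.0], [0.0, -0.0, -1.0]]
contact_force: [-0.4, 0.2, -0.5]
finger_gap: -0.002
```

Call:
{"name": "send_rows", "arguments": {
  "moves": [
    [[0,0.1,-0.46,0,-0.03],[0,0.1,-0.46,0,-0.03],[0,0,0,0,0]]
  ]
}}

```text
time: 5.32
position: [429.9, 193.2, 47.6]
ee_rot: [[-1.0, 0.023, -0.0], [0.023, 1.0, -0.0], [0.0, -0.0, -1.0]]
contact_force: [-0.4, 0.8, -0.3]
finger_gap: -0.001
```

Run:
```python
from h import *
b=cap('top','t2');a=cap('side','s2')
B=cv2.resize(b[130:220,120:200],None,fx=6,fy=6,interpolation=2)[:,:,::-1]
cv2.imwrite('pics/z4.png',B);st()
for s in(0,.05,.1,.15,.2,.25): 
  q=PIV+152*np.array([np.cos(TH0+s),np.sin(TH0+s)]);print(s,((proj('top',[*q,65])-[120,130])*6).round())
```

```text
t 5.42 p [430.1 193.9  47.6] yawY 88.7 F [-0.1  0.8  0.7] gap -0.005
0 [128. 421.]
0.05 [144. 424.]
0.1 [160. 427.]
0.15 [176. 428.]
0.2 [193. 429.]
0.25 [209. 428.]
```

View pics/z4.png

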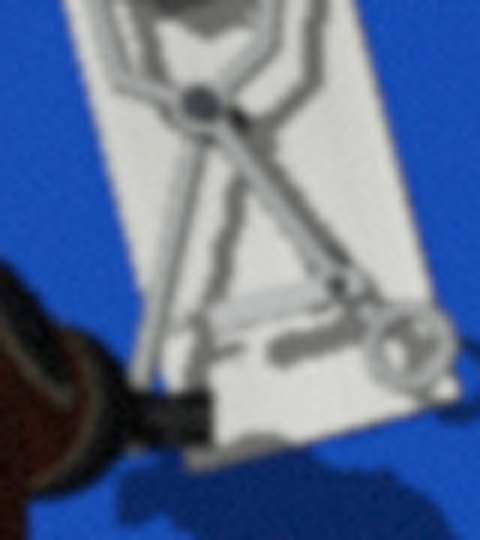

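Run:
```python
from h import *
a=cv2.imread('pics/s2.png')
o=cv2.resize(a[220:340,150:300],None,fx=5,fy=5,interpolation=2)
for p,c in [((430,194,48),(0,0,255)),((433.8,192.7,65),(0,255,0)),((430,194,120),(255,0,255))]:
    u=(proj('side',p)-[150,220])*5; cv2.circle(o,tuple(int(x) for x in u),4,c,-1)
cv2.imwrite('pics/z5.png',o)
print(((proj('top',(430,194,48))-[120,130])*6).round())
```

```text
[133. 432.]
```

View pics/z5.png

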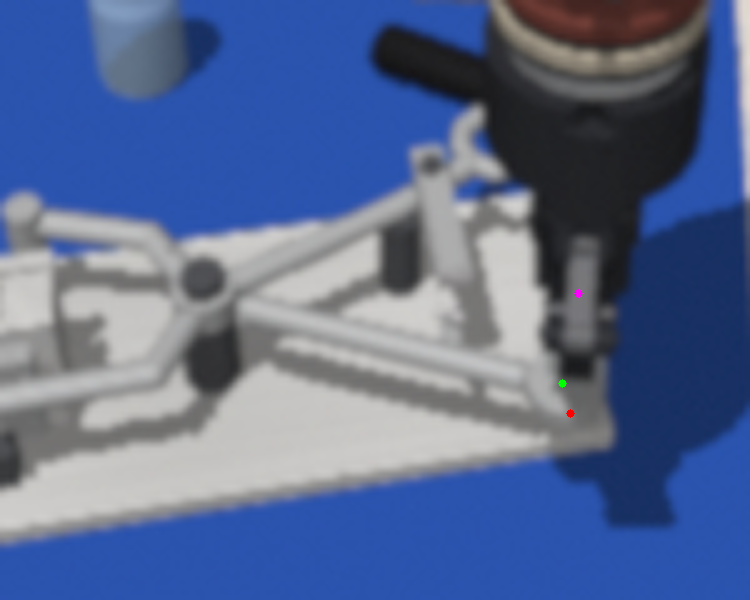

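Run:
```python
from h import *
for p in [(443.9,240.3,47),(443.9,240.3,62),(430,194,48),(430,194,65)]: print(p,proj('side',p).round(1),proj('top',p).round(1), ((proj('side',p)-[200,220])*4).round(),((proj('side',p)-[150,220])*5).round())
a=cv2.imread('pics/s1.png').astype(int); print('s1 gray col256-266 rows 296-326');print(a[298:328,250:270:2].sum(2))
a=cv2.imread('pics/s2.png').astype(int); print('s2');print(a[284:312,254:276:2].sum(2))
st()
```

```text
(443.9, 240.3, 47) [256.  323.4] [125.7 197.4] [224. 414.] [530. 517.]
(443.9, 240.3, 62) [256.2 318.7] [124.3 197.1] [225. 395.] [531. 493.]
(430, 194, 48) [264.1 302.7] [142.2 202. ] [256. 331.] [571. 413.]
(430, 194, 65) [264.5 297.3] [140.8 201.6] [258. 309.] [572. 387.]
s1 gray col256-266 rows 296-326
[[351 342 207  84  81  85  83 108 254 301]
 [353 336 180  87  84  86  92 131 277 305]
 [352 326 164  79  78  88  89 160 294 307]
 [351 312 149  77  76  86  91 202 307 310]
 [351 297 143  84  76  84  91 239 318 308]
 [349 279 171 140  96  87  88 251 322 312]
 [349 272 232 237 151  88  95 258 326 329]
 [349 258 264 297 189  86 109 279 343 352]
 [351 231 228 274 172  92 147 312 375 375]
 [343 209 161 187 128 111 207 332 391 387]
 [339 199 141 122  85 132 250 330 371 366]
 [341 201 157 110  72 137 253 316 336 311]
 [315 195 170 116  76 141 244 270 270 229]
 [270 175 164 113  76 168 249 213 201 180]
 [236 153 146 104  82 219 256 185 180 175]
 [221 135 130  86  86 253 257 181 176 176]
 [253 137 108  80  97 270 262 177 177 175]
 [289 173 118  95 112 284 270 177 177 175]
 [301 238 190 147 
[... 1187 characters left out ...]
97 297 267 184 170]
 [514 450 512 505 411 301 298 297 265 184 171]
 [507 438 489 517 457 314 301 301 275 190 171]
 [441 411 442 502 487 331 308 303 296 201 169]
 [366 365 390 448 465 350 314 302 314 218 170]
 [345 348 363 387 411 359 318 306 328 246 174]
 [348 348 347 364 378 352 321 320 340 271 172]
 [375 360 351 353 360 351 337 342 357 293 177]
 [473 426 420 363 355 362 367 366 375 305 178]
 [569 518 514 396 371 376 384 378 371 295 176]
 [590 548 529 407 378 371 366 357 357 271 174]
 [541 492 455 377 357 345 327 305 306 227 172]
 [447 429 414 343 304 289 262 226 218 186 171]
 [388 386 386 298 224 208 199 176 172 169 172]]
t 5.42 p [430.1 193.9  47.6] yawY 88.7 F [-0.1  0.8  0.7] gap -0.005
```

The pictures show the black fingertip ending about 7 px above the projected TCP, both before and after the push. There was also no force, so the tip seems to have passed over the disc. I'll back out, go lower and check.

Call:
{"name": "send_rows", "arguments": {
  "moves": [
    [[0,-0.2,0.9,0,0.06],[0,-0.2,0.9,0,0.06],[0,-0.2,0.9,0,0.06],[0,-0.1,1.2,0,0.03],[0,0,1.2,0,0],[0,0,0,1,0],[0,0,0,1,0]]
  ]
}}

```text
time: 6.3
position: [444.0, 242.9, 26.7]
ee_rot: [[-0.973, 0.231, -0.001], [0.231, 0.973, -0.001], [0.001, -0.001, -1.0]]
contact_force: [0.3, 0.9, 0.1]
finger_gap: -0.002
```

Run:
```python
from h import *
a=cap('side','s3');s=st()
o=cv2.resize(a[200:350,180:300],None,fx=4,fy=4,interpolation=2)[:,:,::-1].copy()
for dz in(0,20,73):
    u=(proj('side',s['position']+[0,0,dz])-[180,200])*4+1.5; cv2.circle(o,tuple(int(x) for x in u),3,(0,0,255),-1)
cv2.imwrite('pics/z6.png',o)
```

```text
t 6.35 p [443.1 242.2  25.5] yawY 76.6 F [-0.6 -0.5  0. ] gap -0.004
```

View pics/z6.png

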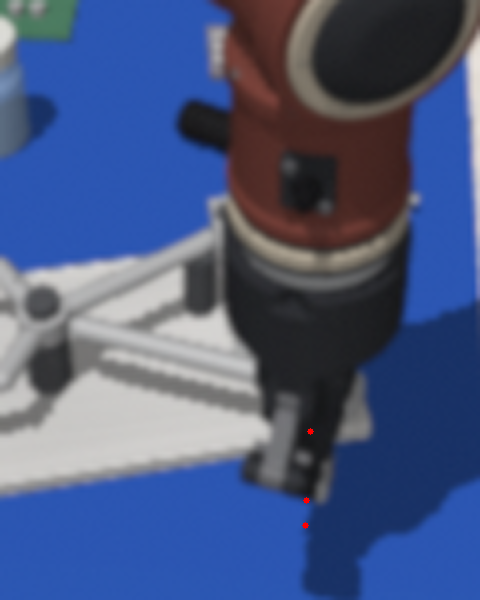

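The visible fingertip ends about 20 mm above the reported TCP in the side view, so the real tip is now near z≈46. I'll push at this height and go by the force.

Call:
{"name": "send_rows", "arguments": {
  "moves": [
    [[0,-0.1,-1.2,0,0],[0,0,-0.6,0,0],[0,0.1,-0.46,0,-0.03],[0,0,0,0,0]]
  ]
}}

```text
time: 6.85
position: [439.1, 220.9, 27.9]
ee_rot: [[-0.979, 0.202, 0.0], [0.202, 0.979, 0.0], [-0.0, 0.0, -1.0]]
contact_force: [0.4, 0.2, 0.3]
finger_gap: 0.0
```

Call:
{"name": "send_rows", "arguments": {
  "moves": [
    [[0,0.1,-0.46,0,-0.03],[0,0.1,-0.46,0,-0.03],[0,0,0,0,0]]
  ]
}}

```text
time: 7.22
position: [435.6, 212.5, 27.7]
ee_rot: [[-0.99, 0.142, 0.0], [0.142, 0.99, 0.0], [-0.0, 0.0, -1.0]]
contact_force: [0.3, 1.8, 0.1]
finger_gap: 0.002
```

Call:
{"name": "send_rows", "arguments": {
  "moves": [
    [[0,0.1,-0.46,0,-0.03],[0,0.1,-0.46,0,-0.03],[0,0,0,0,0]]
  ]
}}

```text
time: 7.6
position: [432.2, 203.0, 27.6]
ee_rot: [[-0.997, 0.083, -0.001], [0.083, 0.997, -0.001], [0.0, -0.001, -1.0]]
contact_force: [0.5, 1.0, 0.4]
finger_gap: 0.006
```

Run:
```python
from h import *
b=cap('top','t3');a=cap('side','s4');st()
A=cv2.resize(a[230:330,170:290],None,fx=4,fy=4,interpolation=2);B=cv2.resize(b[135:235,120:200],None,fx=4,fy=4,interpolation=2)
cv2.imwrite('pics/z7.png',np.hstack([A,B])[:,:,::-1])
for s in(0,.05,.1,.15,.2,.25):
  q=PIV+110*np.array([np.cos(TH0+s),np.sin(TH0+s)]);print(s,((proj('top',[*q,63])-[120,135])*4).round()+[480,0])
```

```text
t 7.7 p [432.4 203.8  27.6] yawY 85.2 F [ 1.1  1.7 -0.7] gap 0.0
0 [579. 202.]
0.05 [587. 204.]
0.1 [595. 205.]
0.15 [603. 206.]
0.2 [611. 206.]
0.25 [619. 206.]
```

View pics/z7.png

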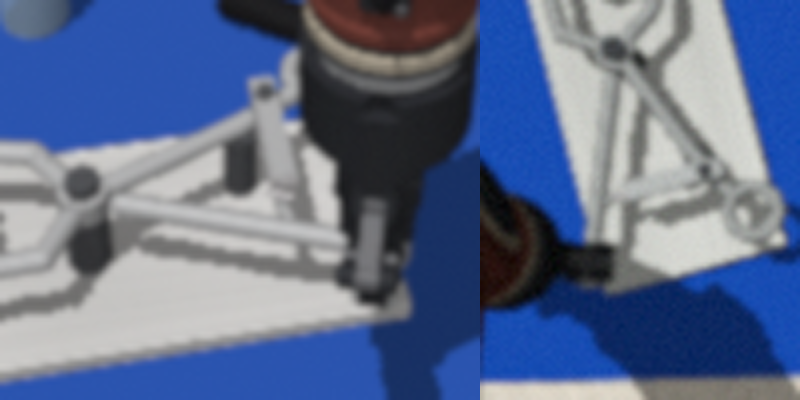

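Handle follows: shank at s≈0.13, finger offset ≈31 mm as assumed. Continuing.

Call:
{"name": "send_rows", "arguments": {
  "moves": [
    [[0,0.1,-0.46,0,-0.03],[0,0.1,-0.46,0,-0.03],[0,0.1,-0.46,0,-0.03],[0,0.1,-0.46,0,-0.03],[0,0,0,0,0]]
  ]
}}

```text
time: 8.32
position: [427.6, 185.2, 27.6]
ee_rot: [[-0.999, -0.037, -0.0], [-0.037, 0.999, -0.0], [0.0, -0.0, -1.0]]
contact_force: [1.6, 1.3, -0.4]
finger_gap: -0.002
```

Call:
{"name": "send_rows", "arguments": {
  "moves": [
    [[0,0.06,-0.3,0,-0.02],[0,0.06,-0.3,0,-0.02],[0,0.06,-0.3,0,-0.02],[0,0,0,0,0]]
  ]
}}

```text
time: 8.82
position: [425.9, 175.9, 27.6]
ee_rot: [[-0.995, -0.097, -0.001], [-0.097, 0.995, -0.001], [0.001, -0.001, -1.0]]
contact_force: [-0.5, 2.0, 1.3]
finger_gap: -0.005
```

Call:
{"name": "send_rows", "arguments": {
  "moves": [
    [[0,0.06,-0.3,0,-0.02],[0,0.06,-0.3,0,-0.02],[0,0.06,-0.3,0,-0.02],[0,0,0,0,0]]
  ]
}}

```text
time: 9.32
position: [425.1, 166.7, 27.5]
ee_rot: [[-0.988, -0.156, -0.001], [-0.156, 0.988, -0.001], [0.001, -0.001, -1.0]]
contact_force: [-1.4, 2.3, 2.7]
finger_gap: -0.001
```

Call:
{"name": "send_rows", "arguments": {
  "moves": [
    [[0,0.05,-0.3,0,-0.02],[0,0.05,-0.3,0,-0.02],[0,0,0,0,0]]
  ]
}}

```text
time: 9.7
position: [424.8, 160.6, 27.4]
ee_rot: [[-0.981, -0.196, -0.002], [-0.196, 0.981, -0.001], [0.002, -0.001, -1.0]]
contact_force: [-2.3, 2.6, 2.3]
finger_gap: -0.0
```

Call:
{"name": "send_rows", "arguments": {
  "moves": [
    [[0,0,-0.3,0,-0.02],[0,0,0,0,0]]
  ]
}}

```text
time: 9.95
position: [424.8, 157.7, 27.3]
ee_rot: [[-0.977, -0.215, -0.003], [-0.215, 0.977, -0.001], [0.003, -0.001, -1.0]]
contact_force: [-3.7, 1.7, 1.2]
finger_gap: 0.001
```

Run:
```python
from h import *
b=cap('top','t4');a=cap('side','s5');st()
A=cv2.resize(a[230:330,150:270],None,fx=4,fy=4,interpolation=2);B=cv2.resize(b[135:235,120:200],None,fx=4,fy=4,interpolation=2)
cv2.imwrite('pics/z8.png',np.hstack([A,B])[:,:,::-1])
for s in(.3,.35,.4,.45,.5):
  for r in (60,100):
   q=PIV+r*np.array([np.cos(TH0+s),np.sin(TH0+s)]);print(s,r,((proj('top',[*q,63])-[120,135])*4).round()+[480,0],((proj('side',[*q,65])-[150,230])*4).round())
```

```text
t 10.05 p [425.  158.1  27.4] yawY 102.4 F [-4.1  2.2  0.9] gap -0.001
0.3 60 [621. 134.] [279. 193.]
0.3 100 [625. 191.] [358. 193.]
0.35 60 [625. 134.] [279. 188.]
0.35 100 [632. 190.] [358. 185.]
0.4 60 [630. 133.] [279. 184.]
0.4 100 [640. 189.] [357. 178.]
0.45 60 [634. 132.] [278. 179.]
0.45 100 [647. 188.] [356. 170.]
0.5 60 [638. 131.] [278. 175.]
0.5 100 [654. 186.] [354. 163.]
```

View pics/z8.png

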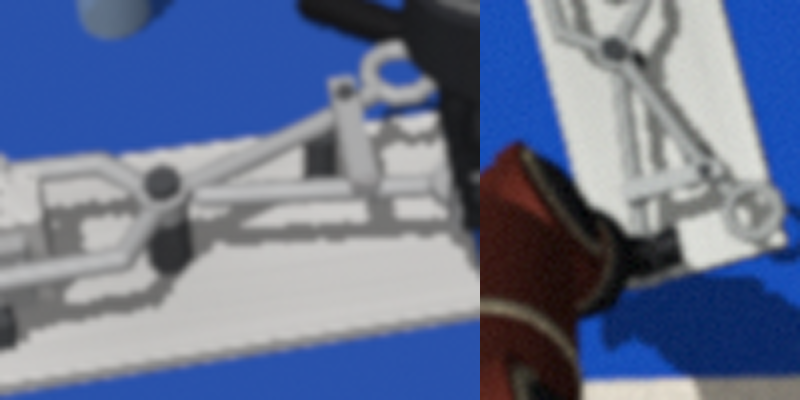

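```bash
cat >> h.py <<'E'
def swing():
    for cam in('top','side'):
        robot.capture(cam)
        for r in robot.silhouettes(cam,'grip')[:1]:
            v,u=np.nonzero(r['pixels']); q=np.array([atz(cam,(a,b),62)[:2] for a,b in zip(u,v)])-PIV
            rr=np.hypot(*q.T); an=(np.arctan2(q[:,1],q[:,0])-TH0)%(2*np.pi); an[an>4]-=2*np.pi
            print(cam,round(r['confidence'],2),len(u),'r',rr.min().round(),rr.max().round(),[(b,np.median(an[(rr>b)&(rr<b+20)]).round(3)) for b in range(30,170,20) if ((rr>b)&(rr<b+20)).sum()>3])
E
python3 - <<'E'
from h import *
swing();st()
E
```

```text
top 0.55 105 r 21.0 124.0 [(30, np.float64(0.352)), (50, np.float64(0.356)), (70, np.float64(0.349)), (110, np.float64(0.351))]
side 0.7 367 r 16.0 145.0 [(30, np.float64(0.315)), (50, np.float64(0.36)), (70, np.float64(0.367)), (90, np.float64(0.33)), (110, np.float64(0.35)), (130, np.float64(0.343))]
t 10.25 p [425.  158.2  27.4] yawY 102.5 F [-4.3  2.1  0.8] gap -0.001
```

Both cameras agree on swing ≈0.35, so the finger is thinner than I assumed (offset ≈20 mm). I'll continue in small steps and relieve the sideways drag.

Call:
{"name": "send_rows", "arguments": {
  "moves": [
    [[0,-0.15,-0.3,0,-0.02],[0,-0.1,-0.3,0,-0.02],[0,0,0,0,0]]
  ]
}}

```text
time: 10.62
position: [428.5, 152.8, 27.3]
ee_rot: [[-0.967, -0.254, -0.003], [-0.254, 0.967, -0.001], [0.003, -0.0, -1.0]]
contact_force: [-4.2, 3.4, 2.1]
finger_gap: 0.0
```

Call:
{"name": "send_rows", "arguments": {
  "moves": [
    [[0,0,-0.25,0,-0.02],[0,0,-0.25,0,-0.02],[0,0,0,0,0]]
  ]
}}

```text
time: 11.0
position: [428.5, 148.6, 27.1]
ee_rot: [[-0.956, -0.294, -0.005], [-0.294, 0.956, -0.001], [0.005, 0.001, -1.0]]
contact_force: [-5.6, 4.7, 2.0]
finger_gap: -0.005
```

Run:
```python
from h import *
swing();st()
```

```text
top 0.73 92 r 18.0 164.0 [(30, np.float64(0.402)), (50, np.float64(0.409)), (70, np.float64(0.415)), (110, np.float64(0.419)), (150, np.float64(0.452))]
side 0.86 324 r 16.0 144.0 [(30, np.float64(0.409)), (50, np.float64(0.417)), (70, np.float64(0.417)), (90, np.float64(0.391)), (110, np.float64(0.421)), (130, np.float64(0.422))]
t 11.2 p [428.5 148.7  27.1] yawY 107.1 F [-7.   3.4  1.2] gap 0.001
```

Call:
{"name": "send_rows", "arguments": {
  "moves": [
    [[0,0.2,-0.1,0,0],[0,0.2,-0.1,0,0],[0,0,0,0,0]]
  ]
}}

```text
time: 11.58
position: [428.7, 147.5, 27.8]
ee_rot: [[-0.956, -0.294, 0.002], [-0.294, 0.956, 0.003], [-0.003, 0.002, -1.0]]
contact_force: [-2.5, 6.0, 1.2]
finger_gap: -0.003
```

Call:
{"name": "send_rows", "arguments": {
  "moves": [
    [[0,0.1,-0.25,0,-0.01],[0,0.1,-0.25,0,-0.01],[0,0,0,0,0]]
  ]
}}

```text
time: 11.95
position: [429.2, 142.9, 27.9]
ee_rot: [[-0.949, -0.314, 0.004], [-0.314, 0.949, 0.004], [-0.005, 0.003, -1.0]]
contact_force: [-1.7, 6.3, -0.5]
finger_gap: 0.003
```

Run:
```python
from h import *
swing();st()
```

```text
top 0.74 161 r 18.0 167.0 [(30, np.float64(0.43)), (50, np.float64(0.449)), (70, np.float64(0.45)), (90, np.float64(0.454)), (110, np.float64(0.459)), (150, np.float64(0.473))]
side 0.8 329 r 16.0 145.0 [(30, np.float64(0.456)), (50, np.float64(0.444)), (70, np.float64(0.453)), (90, np.float64(0.481)), (110, np.float64(0.454)), (130, np.float64(0.468))]
t 12.15 p [429.2 142.8  27.9] yawY 108.3 F [-2.1  7.1 -0.8] gap 0.002
```

Call:
{"name": "send_rows", "arguments": {
  "moves": [
    [[0,0,-0.2,0,-0.01],[0,0,-0.2,0,-0.01],[0,0,0,0,0]]
  ]
}}

```text
time: 12.52
position: [429.9, 137.6, 27.8]
ee_rot: [[-0.943, -0.332, 0.002], [-0.332, 0.943, 0.002], [-0.003, 0.001, -1.0]]
contact_force: [-2.8, 5.1, 1.8]
finger_gap: 0.002
```

Run:
```python
from h import *
swing();s=st();print(np.round(s['joints'],1))
```

```text
top 0.44 138 r 19.0 165.0 [(30, np.float64(0.478)), (50, np.float64(0.482)), (70, np.float64(0.476)), (90, np.float64(0.483)), (110, np.float64(0.49)), (150, np.float64(0.502))]
side 0.7 314 r 18.0 147.0 [(30, np.float64(0.486)), (50, np.float64(0.497)), (70, np.float64(0.489)), (90, np.float64(0.505)), (110, np.float64(0.491)), (130, np.float64(0.507))]
t 12.72 p [429.8 137.8  27.8] yawY 109.4 F [-2.8  5.2  1.4] gap -0.002
[-14.3  34.7  -8.9 123.5  13.1  22.5  75.5]
```

Call:
{"name": "send_rows", "arguments": {
  "moves": [
    [[0,0,-0.15,0,0],[0,0,0,0,0]]
  ]
}}

```text
time: 12.98
position: [430.1, 136.3, 27.8]
ee_rot: [[-0.943, -0.332, 0.002], [-0.332, 0.943, 0.002], [-0.002, 0.002, -1.0]]
contact_force: [-2.4, 5.1, 2.5]
finger_gap: -0.0
```

Call:
{"name": "send_rows", "arguments": {
  "moves": [
    [[0,0,-0.15,0,0],[0,0,0,0,0]]
  ]
}}

```text
time: 13.22
position: [430.3, 134.9, 27.7]
ee_rot: [[-0.943, -0.332, 0.001], [-0.332, 0.943, 0.002], [-0.002, 0.002, -1.0]]
contact_force: [-2.4, 4.9, 1.0]
finger_gap: 0.001
```

Call:
{"name": "send_rows", "arguments": {
  "moves": [
    [[0,0,0.3,0,0],[0,0,0.6,0,0],[0,0,0.8,0,0],[0,0,0,0,0]]
  ]
}}

```text
time: 13.72
position: [424.5, 149.4, 27.6]
ee_rot: [[-0.943, -0.331, 0.0], [-0.331, 0.943, -0.0], [-0.0, -0.001, -1.0]]
contact_force: [0.3, -0.4, 0.4]
finger_gap: 0.0
```

Run:
```python
from h import *
swing();s=st()
```

```text
top 0.73 129 r 21.0 165.0 [(30, np.float64(0.435)), (50, np.float64(0.462)), (70, np.float64(0.463)), (110, np.float64(0.473)), (150, np.float64(0.49))]
side 0.77 328 r 18.0 148.0 [(30, np.float64(0.456)), (50, np.float64(0.458)), (70, np.float64(0.467)), (90, np.float64(0.489)), (110, np.float64(0.474)), (130, np.float64(0.484))]
t 13.93 p [424.4 148.8  27.5] yawY 109.3 F [0.1 0.4 0. ] gap -0.003
```

Untouched, the handle stays at ≈0.465 rad in both cameras, so the last tooth holds. Next: lift and go over the disc.

Run:
```python
from h import *
p,y=push(.465,0);print(p,y);plan([*p,77],y);plan([*p,50],y)
```

```text
[433.92207809 122.64149871] 103.37396946854173
t 13.93 p [424.4 148.8  27.5] yawY 109.3 F [0.1 0.4 0. ] gap -0.003
target [433.9 122.6  77. ] turn 0.1031 shift cm [-0.32 -2.76 -4.95]
t 13.93 p [424.4 148.8  27.5] yawY 109.3 F [0.1 0.4 0. ] gap -0.003
target [433.9 122.6  50. ] turn 0.1031 shift cm [-0.32 -2.76 -2.25]
```

Call:
{"name": "send_rows", "arguments": {
  "moves": [
    [[0,0,0,-2,0.1],[0,0,0,-3,0],[0,-0.2,-1.4,0,0],[0,-0.1,-1.4,0,0],[0,0,0,1.2,0],[0,0,0,1,0],[0,0,0,0,0]]
  ]
}}

```text
time: 14.8
position: [432.4, 122.9, 54.1]
ee_rot: [[-0.972, -0.236, -0.004], [-0.236, 0.972, -0.001], [0.004, 0.0, -1.0]]
contact_force: [0.4, -0.2, 0.3]
finger_gap: 0.001
```

Run:
```python
from h import *
s=st();p,y=push(.465,0);plan([*p,s['position'][2]],y)
```

```text
t 14.8 p [432.4 122.9  54.1] yawY 103.7 F [ 0.4 -0.2  0.3] gap 0.001
t 14.8 p [432.4 122.9  54.1] yawY 103.7 F [ 0.4 -0.2  0.3] gap 0.001
target [433.9 122.6  54.1] turn 0.0049 shift cm [-0.14 -0.06 -0.  ]
```

Call:
{"name": "send_rows", "arguments": {
  "moves": [
    [[0,0,0,0.3,0],[0,0,0,0.3,0],[0,0,0,0,0]]
  ]
}}

```text
time: 15.18
position: [433.7, 122.9, 49.5]
ee_rot: [[-0.972, -0.235, -0.0], [-0.235, 0.972, -0.0], [0.0, -0.0, -1.0]]
contact_force: [-1.1, -0.0, 0.5]
finger_gap: 0.0
```

Call:
{"name": "send_rows", "arguments": {
  "moves": [
    [[0,0,0,0.3,0],[0,0,0,0,0]]
  ]
}}

```text
time: 15.42
position: [433.7, 122.8, 46.5]
ee_rot: [[-0.972, -0.235, -0.0], [-0.235, 0.972, -0.0], [0.0, -0.0, -1.0]]
contact_force: [-0.4, 1.0, 0.1]
finger_gap: -0.006
```

Call:
{"name": "send_rows", "arguments": {
  "moves": [
    [[0,0,0,0.3,0],[0,0,0,0,0]]
  ]
}}

```text
time: 15.68
position: [433.7, 122.7, 43.4]
ee_rot: [[-0.972, -0.235, -0.0], [-0.235, 0.972, -0.0], [0.0, -0.0, -1.0]]
contact_force: [0.2, -0.0, -0.4]
finger_gap: -0.001
```

Call:
{"name": "send_rows", "arguments": {
  "moves": [
    [[0,0,0,0.3,0],[0,0,0,0,0]]
  ]
}}

```text
time: 15.92
position: [433.6, 122.7, 40.4]
ee_rot: [[-0.972, -0.235, -0.001], [-0.235, 0.972, -0.0], [0.001, -0.0, -1.0]]
contact_force: [-0.2, 0.4, -0.2]
finger_gap: -0.002
```

Call:
{"name": "send_rows", "arguments": {
  "moves": [
    [[0,0,0,0.3,0],[0,0,0,0,0]]
  ]
}}

```text
time: 16.18
position: [433.6, 122.7, 37.4]
ee_rot: [[-0.972, -0.235, -0.001], [-0.235, 0.972, -0.0], [0.001, -0.0, -1.0]]
contact_force: [0.4, -0.2, -0.3]
finger_gap: 0.001
```

Call:
{"name": "send_rows", "arguments": {
  "moves": [
    [[0,0,0,0.3,0],[0,0,0,0,0]]
  ]
}}

```text
time: 16.42
position: [434.0, 122.9, 34.5]
ee_rot: [[-0.972, -0.235, 0.0], [-0.235, 0.972, 0.0], [-0.0, -0.0, -1.0]]
contact_force: [-0.5, -0.5, 0.6]
finger_gap: 0.004
```

Call:
{"name": "send_rows", "arguments": {
  "moves": [
    [[0,0,0,0.3,0],[0,0,0,0,0]]
  ]
}}

```text
time: 16.68
position: [434.0, 122.8, 31.7]
ee_rot: [[-0.972, -0.235, 0.0], [-0.235, 0.972, 0.0], [-0.0, -0.0, -1.0]]
contact_force: [0.2, 0.1, 3.5]
finger_gap: 0.002
```

Run:
```python
from h import *
a=cap('side','s6');b=cap('top','t6');s=st()
def ov(cam,im,x0,y0,w,h,f):
    o=cv2.resize(im[y0:y0+h,x0:x0+w],None,fx=f,fy=f,interpolation=2)[:,:,::-1].copy()
    for p,c in [(s['position'],(0,0,255)),(s['position']+[0,0,25],(0,140,255)),([433.9,122.6,65],(0,255,0))]:
        u=(proj(cam,p)-[x0,y0]+.5)*f; cv2.circle(o,tuple(int(x) for x in u),3,c,-1)
    return o
cv2.imwrite('pics/z9.png',np.hstack([ov('side',a,205,220,80,100,5),ov('top',b,130,130,80,100,5)]))
```

```text
t 16.77 p [434.  122.8  31.7] yawY 103.6 F [0.1 0.1 3.5] gap -0.004
```

View pics/z9.png

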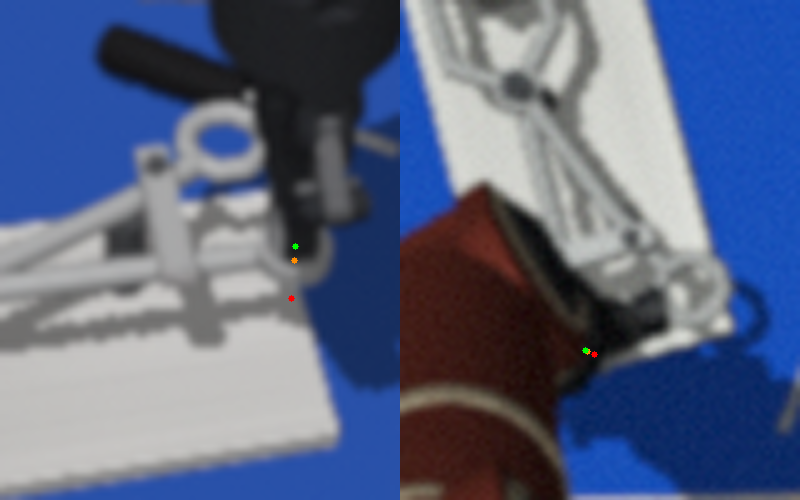

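Side view: the tip rests on the thumb disc, close to its centre (contact at TCP z≈34, so the real tip is ≈31 mm above the reported TCP). Pressing on.

Call:
{"name": "send_rows", "arguments": {
  "moves": [
    [[0,0,0,0.25,0],[0,0,0,0.25,0],[0,0,0,0,0]]
  ]
}}

```text
time: 17.15
position: [433.7, 123.7, 26.4]
ee_rot: [[-0.972, -0.236, -0.0], [-0.236, 0.972, 0.001], [-0.0, 0.001, -1.0]]
contact_force: [-0.8, 1.7, 4.1]
finger_gap: -0.001
```

Call:
{"name": "send_rows", "arguments": {
  "moves": [
    [[0,0,0,0.25,0],[0,0,0,0.15,0],[0,0,0,0,0]]
  ]
}}

```text
time: 17.52
position: [434.2, 122.9, 22.6]
ee_rot: [[-0.972, -0.235, 0.001], [-0.235, 0.972, 0.0], [-0.001, 0.0, -1.0]]
contact_force: [-0.2, 1.7, 4.8]
finger_gap: -0.002
```

Call:
{"name": "send_rows", "arguments": {
  "moves": [
    [[0,0,0.46,0,0.03],[0,0,0.46,0,0.03],[0,0,0.46,0,0.03],[0,0,0.46,0,0.03],[0,0,0.46,0,0.03]]
  ]
}}

```text
time: 18.15
position: [430.6, 146.0, 22.8]
ee_rot: [[-0.996, -0.085, 0.002], [-0.085, 0.996, 0.0], [-0.002, 0.0, -1.0]]
contact_force: [1.9, 1.3, 4.7]
finger_gap: 0.002
```

Run:
```python
from h import *
swing();s=st();q=s['position'][:2]-PIV;print(np.hypot(*q),(np.arctan2(q[1],q[0])-TH0)%(2*np.pi))
```

```text
top 0.53 122 r 18.0 97.0 [(30, np.float64(0.144)), (50, np.float64(0.188)), (70, np.float64(0.198)), (90, np.float64(0.203))]
side 0.61 596 r 14.0 166.0 [(30, np.float64(0.127)), (50, np.float64(0.121)), (70, np.float64(0.107)), (90, np.float64(0.148)), (110, np.float64(0.115)), (130, np.float64(0.108)), (150, np.float64(0.104))]
t 18.35 p [430.  145.6  22.6] yawY 95.0 F [1.1 1.4 3.7] gap 0.002
152.33357503952953 0.3114674700072637
```

Call:
{"name": "send_rows", "arguments": {
  "moves": [
    [[0,0,0.8,0,0.05],[0,0,0.8,0,0.05],[0,0,0.8,0,0.05],[0,0,0.7,0,0.05]]
  ]
}}

```text
time: 18.85
position: [428.8, 174.6, 22.5]
ee_rot: [[-0.993, 0.116, -0.002], [0.116, 0.993, -0.003], [0.001, -0.003, -1.0]]
contact_force: [0.2, -2.2, 4.0]
finger_gap: -0.001
```

Run:
```python
from h import *
swing();s=st();q=s['position'][:2]-PIV;print(np.hypot(*q),(np.arctan2(q[1],q[0])-TH0)%(2*np.pi))
```

```text
top 0.55 154 r 16.0 110.0 [(30, np.float64(-0.018)), (50, np.float64(-0.006)), (70, np.float64(0.003)), (90, np.float64(0.04))]
side 0.59 661 r 15.0 170.0 [(30, np.float64(-0.046)), (50, np.float64(-0.05)), (70, np.float64(-0.056)), (90, np.float64(-0.02)), (110, np.float64(-0.05)), (130, np.float64(-0.055)), (150, np.float64(-0.065))]
t 19.05 p [428.5 175.1  22.4] yawY 83.5 F [0.1 0.  4.9] gap -0.002
154.28509315996635 0.11943639827007146
```

Handle is fully open (≈0). Lifting clear.

Call:
{"name": "send_rows", "arguments": {
  "moves": [
    [[0,0,0,-2,0],[0,0,0,-4,0],[0,0,0,-5,0],[0,0,0,0,0],[0,0,0,0,0]]
  ]
}}

```text
time: 19.68
position: [427.7, 175.4, 131.6]
ee_rot: [[-0.994, 0.113, -0.003], [0.113, 0.994, -0.002], [0.003, -0.002, -1.0]]
contact_force: [0.6, -0.3, -0.8]
finger_gap: -0.002
```

Run:
```python
from h import *
swing();s=st();print(np.round(s['joints'],1))
c=np.radians(14.13);X=np.array([np.cos(c),np.sin(c)]);Y=np.array([-X[1],X[0]])
m=np.array([581.8,157.8])+85*X+4*Y
for cam in('top','side'):
    for r in robot.silhouettes(cam,'module')[:1]:
        v,u=np.nonzero(r['pixels']);print(cam,r['confidence'],len(u),np.round(r['at'],1))
    # predicted silhouette centre of module box
    P=[proj(cam,[*(m+a*X+b*Y),z]) for a in(-28,28) for b in(-22,14) for z in(12,76)]
    h=cv2.convexHull(np.array(P,np.float32));M=cv2.moments(h);print('pred',M['m10']/M['m00'],M['m01']/M['m00'],M['m00'])
    if len(u): print('mean',u.mean(),v.mean())
plan([*m,80],14.1)
```

```text
top 0.61 205 r 16.0 166.0 [(30, np.float64(-0.027)), (50, np.float64(-0.022)), (70, np.float64(-0.009)), (90, np.float64(0.023)), (110, np.float64(-0.006)), (130, np.float64(0.006))]
side 0.61 605 r 14.0 166.0 [(30, np.float64(-0.002)), (50, np.float64(-0.01)), (70, np.float64(-0.005)), (90, np.float64(0.03)), (110, np.float64(0.001)), (130, np.float64(-0.001)), (150, np.float64(-0.004))]
t 19.88 p [428.1 175.8 131.2] yawY 83.5 F [-0.2  0.3  0.6] gap 0.0
[-23.5  24.6  -2.2 116.3   1.4  39.3  57. ]
top 0.68 362 [148.6 117.9]
pred 147.29589589334063 120.11698246291607 384.4054669520119
mean 146.87845303867402 119.05524861878453
side 0.83 659 [145.7 282.2]
pred 147.98598014686135 290.7315894490395 1066.2835864201188
mean 145.49924127465857 286.6145675265554
t 19.98 p [428.6 176.1 131.6] yawY 83.5 F [-1.1  0.1 -0.2] gap 0.002
target [663.3 182.4  80. ] turn 1.2121 shift cm [-5.11 22.92  5.12]
```

Call:
{"name": "send_rows", "arguments": {
  "moves": [
    [[8.5,0,0,0,0.17],[8.5,0,0,0,0.17],[8.5,0,0,0,0.17],[8.5,0,0,0,0.17],[8.5,0,0,0,0.17],[8.5,0,0,0,0.17],[8.5,0,0,0,0.19],[8.5,-1,4,0,0],[8.5,-1,5,0,0],[8.5,-1,5,0,0],[8.5,-1,5,0,0],[8.5,-1,3.5,0,0]]
  ]
}}

```text
time: 21.48
position: [661.2, 184.0, 131.4]
ee_rot: [[-0.248, 0.969, -0.001], [0.969, 0.248, -0.0], [-0.0, -0.001, -1.0]]
contact_force: [0.0, 0.3, 0.0]
finger_gap: 0.992
```

Run:
```python
from h import *
c=np.radians(14.13);X=np.array([np.cos(c),np.sin(c)]);Y=np.array([-X[1],X[0]])
m=np.array([581.8,157.8])+87*X+3*Y
plan([*m,50],14.1)
```

```text
t 21.48 p [661.2 184.  131.4] yawY 14.4 F [0.  0.3 0. ] gap 0.992
target [665.4 181.9  50. ] turn 0.005 shift cm [-0.3   0.36  8.14]
```

Call:
{"name": "send_rows", "arguments": {
  "moves": [
    [[8.5,-0.3,0.36,3,0],[8.5,0,0,3,0],[8.5,0,0,3,0],[8.5,0,0,1,0],[8.5,0,0,1,0],[8.5,0,0,0,0]]
  ]
}}

```text
time: 22.22
position: [663.9, 181.7, 22.6]
ee_rot: [[-0.248, 0.969, -0.0], [0.969, 0.248, -0.0], [-0.0, -0.0, -1.0]]
contact_force: [-0.4, -0.8, -0.2]
finger_gap: 0.991
```

Run:
```python
from h import *
a=cap('side','s7');b=cap('top','t7');s=st()
A=cv2.resize(a[220:340,100:220],None,fx=4,fy=4,interpolation=2);B=cv2.resize(b[80:200,105:185],None,fx=4,fy=4,interpolation=2)
cv2.imwrite('pics/z10.png',np.hstack([A,B])[:,:,::-1])
```

```text
t 22.32 p [664.7 181.8  23.6] yawY 14.4 F [0.1 0.2 0.5] gap 1.0
```

View pics/z10.png

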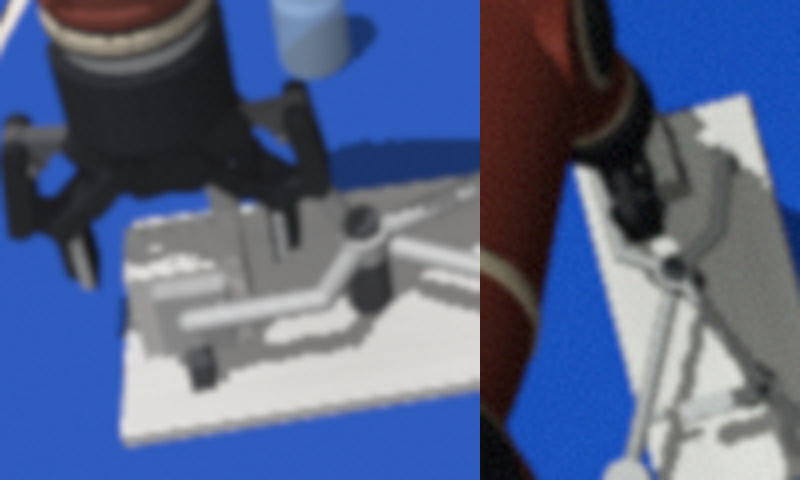

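Fingers straddle the module evenly (side crop: inner edges ≈97 and 275, module top ≈128–244). Descending further.

Call:
{"name": "send_rows", "arguments": {
  "moves": [
    [[8.5,0,0,1,0],[8.5,0,0,1,0],[8.5,0,0,0,0]]
  ]
}}

```text
time: 22.7
position: [662.7, 181.5, 1.1]
ee_rot: [[-0.248, 0.969, -0.003], [0.969, 0.248, -0.001], [0.0, -0.003, -1.0]]
contact_force: [-0.1, 0.1, -0.5]
finger_gap: 0.993
```

Call:
{"name": "send_rows", "arguments": {
  "moves": [
    [[8.5,0,0,0.8,0],[8.5,0,0,0,0]]
  ]
}}

```text
time: 22.95
position: [663.3, 181.6, -6.3]
ee_rot: [[-0.248, 0.969, -0.002], [0.969, 0.248, -0.0], [0.0, -0.002, -1.0]]
contact_force: [0.7, -0.8, 0.8]
finger_gap: 1.0
```

Run:
```python
from h import *
s=st()
c=np.radians(14.4);X=np.array([np.cos(c),np.sin(c)]);p=np.array([664.7,181.8])
for z in(40,50,60,70,80): print(z,[((proj('side',[*(p+k*X),z])-[100,220])*4).round().tolist() for k in(46,-46)])
```

```text
t 22.95 p [663.3 181.6  -6.3] yawY 14.4 F [ 0.7 -0.8  0.8] gap 1.0
40 [[98.0, 307.0], [285.0, 280.0]]
50 [[95.0, 295.0], [283.0, 268.0]]
60 [[91.0, 282.0], [280.0, 255.0]]
70 [[87.0, 269.0], [278.0, 242.0]]
80 [[83.0, 256.0], [276.0, 229.0]]
```

Call:
{"name": "send_rows", "arguments": {
  "moves": [
    [[0,0,0,0,0],[0,0,0,0,0],[0,0,0,0,0],[0,0,0,0,0],[0,0,0,0,0],[0,0,0,0,0]]
  ]
}}

```text
time: 23.7
position: [664.8, 181.9, -4.6]
ee_rot: [[-0.248, 0.969, 0.002], [0.969, 0.248, 0.0], [-0.0, 0.002, -1.0]]
contact_force: [1.2, 0.5, 4.0]
finger_gap: 0.652
```

Call:
{"name": "send_rows", "arguments": {
  "moves": [
    [[0,0,0,-0.5,0],[0,0,0,-0.5,0],[0,0,0,0,0]]
  ]
}}

```text
time: 24.08
position: [663.3, 181.5, 4.2]
ee_rot: [[-0.248, 0.969, -0.001], [0.969, 0.248, -0.0], [-0.0, -0.001, -1.0]]
contact_force: [-0.2, -1.6, -2.9]
finger_gap: 0.65
```

Grasp is good (55 mm, weight felt), but the tips would reach the cradle's wall tops. I'll set the module back, re-grip 15 mm higher, then lift.

Call:
{"name": "send_rows", "arguments": {
  "moves": [
    [[0,0,0,0.5,0],[0,0,0,0.4,0],[0,0,0,0,0],[8.5,0,0,0,0],[8.5,0,0,0,0],[8.5,0,0,0,0],[8.5,0,0,-0.7,0],[8.5,0,0,-0.8,0],[0,0,0,0,0],[0,0,0,0,0],[0,0,0,0,0],[0,0,0,0,0]]
  ]
}}

```text
time: 25.58
position: [664.4, 181.9, 11.4]
ee_rot: [[-0.248, 0.969, 0.001], [0.969, 0.248, 0.0], [0.0, 0.001, -1.0]]
contact_force: [-0.7, 0.4, 5.6]
finger_gap: 0.646
```

Call:
{"name": "send_rows", "arguments": {
  "moves": [
    [[0,0,0,0,0],[0,0,0,0,0],[0,0,0,-1,0],[0,0,0,-1,0],[0,0,0,0,0]]
  ]
}}

```text
time: 26.2
position: [664.5, 181.7, 31.4]
ee_rot: [[-0.248, 0.969, 0.001], [0.969, 0.248, 0.0], [-0.0, 0.001, -1.0]]
contact_force: [-0.4, 1.0, -3.0]
finger_gap: 0.645
```

Call:
{"name": "send_rows", "arguments": {
  "moves": [
    [[0,0,0,-3,0],[0,0,0,-4,0],[0,0,0,-4,0],[0,0,0,0,0]]
  ]
}}

```text
time: 26.7
position: [666.6, 181.9, 144.5]
ee_rot: [[-0.248, 0.969, 0.008], [0.969, 0.248, 0.002], [-0.0, 0.008, -1.0]]
contact_force: [1.1, -0.4, -2.9]
finger_gap: 0.647
```

Run:
```python
from h import *
st()
W=20
def mask(cam,p):
    c,s=np.cos(p[2]),np.sin(p[2]);m=np.zeros((384*4,512*4),np.uint8)
    for x0,x1,y,z in((-38,38,28,W),(38,60,25,9)):
        P=[proj(cam,[p[0]+c*x-s*y_,p[1]+s*x+c*y_,zz]) for x in(x0,x1) for y_ in(-y,y) for zz in(0,z)]
        cv2.fillConvexPoly(m,cv2.convexHull(((np.array(P)+.5)*4).astype(np.int32)),1)
    return m
def feats(m,f=1):
    v,u=np.nonzero(m);u=(u+.5)/f-.5;v=(v+.5)/f-.5
    return np.array([u.mean(),v.mean()]),len(u)/f/f,.5*np.degrees(np.arctan2(2*np.cov(u,v)[0,1],u.var()-v.var()))
obs={}
for cam in('top','side'):
    robot.capture(cam)
    for r in robot.silhouettes(cam,'cradle_two'):
        g=np.linalg.norm(np.array(r['at'])-proj(cam,(497,-231,10)))
        if g<12: obs[cam]=feats(r['pixels']);print(cam,round(r['confidence'],2),obs[cam],r['at'])
for cam in obs:
    def f(p): return feats(mask(cam,(p[0],p[1],.0257)),4)[0]-obs[cam][0]
    p=np.array([492.,-231.7])
    for _ in range(4):
        J=np.array([(f(p+d)-f(p-d))/10 for d in np.eye(2)*5]).T; p=p-np.linalg.solve(J,f(p))
    print(cam,p,feats(mask(cam,(*p,.0257)),4))
```

```text
t 26.7 p [666.6 181.9 144.5] yawY 14.3 F [ 1.1 -0.4 -2.9] gap 0.647
top 0.86 (array([290.91190865, 174.76998369]), 613.0, np.float64(83.98868421108651)) [289.0, 172.9]
side 0.67 (array([242.5498008 , 186.47609562]), 502.0, np.float64(-1.027168851411853)) [244.4, 187.0]
top [ 493.15587236 -231.87099819] (array([290.85476202, 174.78389324]), 653.9375, np.float64(86.45382729863368))
side [ 494.70306631 -233.31167738] (array([242.48365774, 186.44996062]), 555.5, np.float64(-1.7763366819434263))
```

Run:
```python
from h import *
plan([493.1,-229.3,120],2.7)
```

```text
t 26.9 p [662.  181.5 137.9] yawY 14.4 F [-0.3  0.7 -3.1] gap 0.654
target [ 493.1 -229.3  120. ] turn 0.2034 shift cm [-40.24 -18.8    1.88]
```

Call:
{"name": "send_rows", "arguments": {
  "moves": [
    [[0,0,0,0,0.1],[0,0,0,0,0.1],[0,-3,-1.4,0,0],[0,-4.5,-2.1,0,0],[0,-4.5,-2.1,0,0],[0,-4.5,-2.1,0,0],[0,-4.5,-2.1,0,0],[0,-4.5,-2.1,0,0],[0,-4.5,-2.1,0,0],[0,-4.5,-2.1,0,0],[0,-3.5,-1.6,0,0],[0,-2,-1,0,0]]
  ]
}}

```text
time: 28.4
position: [494.9, -229.6, 139.2]
ee_rot: [[-0.047, 0.999, -0.004], [0.999, 0.047, -0.0], [-0.0, -0.004, -1.0]]
contact_force: [0.0, -1.2, -2.2]
finger_gap: 0.645
```

Call:
{"name": "send_rows", "arguments": {
  "moves": [
    [[0,0,0,2,0],[0,0,0,0,0]]
  ]
}}

```text
time: 28.65
position: [495.1, -226.1, 118.1]
ee_rot: [[-0.05, 0.999, -0.006], [0.999, 0.05, 0.003], [0.003, -0.006, -1.0]]
contact_force: [-0.6, 1.0, -3.2]
finger_gap: 0.647
```

Run:
```python
from h import *
plan([493.1,-229.3,40],2.7)
```

```text
t 28.65 p [ 495.1 -226.1  118.1] yawY 2.9 F [-0.6  1.  -3.2] gap 0.647
target [ 493.1 -229.3   40. ] turn 0.0029 shift cm [-0.34 -0.17  7.81]
```

Call:
{"name": "send_rows", "arguments": {
  "moves": [
    [[0,-0.1,-0.1,3,0],[0,0,0,3,0],[0,0,0,1.3,0],[0,0,0,0,0],[0,0,0,0,0],[0,0,0,0,0]]
  ]
}}

```text
time: 29.4
position: [497.2, -228.7, 48.7]
ee_rot: [[-0.051, 0.999, 0.002], [0.999, 0.051, -0.001], [-0.001, 0.002, -1.0]]
contact_force: [0.8, 0.1, -2.5]
finger_gap: 0.647
```

Run:
```python
from h import *
a=cap('side','s8');b=cap('top','t8')
plan([493.1,-229.3,3.5],2.7)
A=cv2.resize(a[130:230,200:300],None,fx=4,fy=4,interpolation=2);B=cv2.resize(b[140:240,260:360],None,fx=4,fy=4,interpolation=2)
cv2.imwrite('pics/z11.png',np.hstack([A,B])[:,:,::-1])
```

```text
t 29.5 p [ 496.9 -228.5   48.4] yawY 2.9 F [-0.9 -0.4 -3.9] gap 0.647
target [ 493.1 -229.3    3.5] turn 0.0035 shift cm [-0.06 -0.39  4.49]
```

Call:
{"name": "send_rows", "arguments": {
  "moves": [
    [[0,-0.05,-0.35,0.8,0],[0,0,0,0.8,0],[0,0,0,0,0],[0,0,0,0,0]]
  ]
}}

```text
time: 30.0
position: [493.0, -229.0, 31.5]
ee_rot: [[-0.05, 0.999, -0.0], [0.999, 0.05, -0.0], [-0.0, -0.0, -1.0]]
contact_force: [-0.3, 0.8, -2.7]
finger_gap: 0.646
```

Run:
```python
from h import *
plan([493.1,-229.3,3.5],2.7)
robot.capture('top');robot.capture('side')
# consistency: held module in images, reported vs predicted
for cam in('top','side'):
    for r in robot.boxes_of(cam,'module')[:3]: print(cam,r['confidence'],np.round(r['at'],1))
    print('pred top centre',proj(cam,(493.1,-228.3,97)).round(1), 'mid',proj(cam,(493.1,-230.3,65)).round(1))
```

```text
t 30.0 p [ 493.  -229.    31.5] yawY 2.9 F [-0.3  0.8 -2.7] gap 0.646
target [ 493.1 -229.3    3.5] turn 0.0034 shift cm [-0.03  0.01  2.8 ]
pred top centre [292.6 174.6] mid [292.3 175.9]
side 0.8 [244.8 169.8]
pred top centre [246.2 162.1] mid [246.2 171.2]
```

Call:
{"name": "send_rows", "arguments": {
  "moves": [
    [[0,0,0,0.6,0],[0,0,0,0.6,0],[0,0,0,0,0]]
  ]
}}

```text
time: 30.58
position: [492.4, -228.6, 18.9]
ee_rot: [[-0.051, 0.999, -0.002], [0.999, 0.051, 0.001], [0.001, -0.002, -1.0]]
contact_force: [-0.0, 0.6, -3.4]
finger_gap: 0.648
```

Call:
{"name": "send_rows", "arguments": {
  "moves": [
    [[0,0,0,0.5,0],[0,0,0,0.5,0],[0,0,0,0,0]]
  ]
}}

```text
time: 30.95
position: [492.5, -228.7, 9.1]
ee_rot: [[-0.05, 0.999, -0.001], [0.999, 0.05, 0.0], [0.001, -0.001, -1.0]]
contact_force: [0.8, -0.3, -3.1]
finger_gap: 0.648
```

Call:
{"name": "send_rows", "arguments": {
  "moves": [
    [[0,0,0,0.3,0],[0,0,0,0,0]]
  ]
}}

```text
time: 31.2
position: [492.8, -228.9, 6.5]
ee_rot: [[-0.05, 0.999, -0.0], [0.999, 0.05, 0.0], [0.0, -0.0, -1.0]]
contact_force: [0.3, 0.1, -2.3]
finger_gap: 0.649
```

Call:
{"name": "send_rows", "arguments": {
  "moves": [
    [[0,0,0,0.2,0],[0,0,0,0.1,0],[0,0,0,0,0]]
  ]
}}

```text
time: 31.58
position: [492.9, -228.9, 3.5]
ee_rot: [[-0.051, 0.999, -0.0], [0.999, 0.051, 0.0], [0.0, -0.0, -1.0]]
contact_force: [-0.7, 0.2, -3.0]
finger_gap: 0.647
```

Call:
{"name": "send_rows", "arguments": {
  "moves": [
    [[0,0,0,0.1,0],[0,0,0,0,0]]
  ]
}}

```text
time: 31.82
position: [493.0, -229.0, 3.3]
ee_rot: [[-0.051, 0.999, 0.0], [0.999, 0.051, 0.0], [0.0, 0.0, -1.0]]
contact_force: [-1.5, 0.6, 4.4]
finger_gap: 0.653
```

Floor contact at TCP z 3.3, as predicted. Releasing and retreating straight up.

Call:
{"name": "send_rows", "arguments": {
  "moves": [
    [[7,0,0,0,0],[8.5,0,0,0,0],[8.5,0,0,0,0],[8.5,0,0,0,0],[8.5,0,0,-1,0],[8.5,0,0,-3,0],[8.5,0,0,-5,0],[8.5,0,0,-5,0],[8.5,0,0,-3,0],[8.5,0,0,0,0]]
  ]
}}

```text
time: 33.08
position: [494.5, -230.0, 175.9]
ee_rot: [[-0.05, 0.999, 0.006], [0.999, 0.05, -0.003], [-0.003, 0.006, -1.0]]
contact_force: [0.7, 0.7, -1.2]
finger_gap: 0.995
```

Call:
{"name": "send_rows", "arguments": {
  "moves": [
    [[8.5,5,0,0,0],[8.5,5,0,0,0],[8.5,5,0,0,0],[8.5,5,0,0,0],[8.5,0,0,0,0]]
  ]
}}

```text
time: 33.7
position: [481.6, -23.7, 171.4]
ee_rot: [[-0.06, 0.998, -0.003], [0.998, 0.06, 0.003], [0.003, -0.003, -1.0]]
contact_force: [-0.0, -1.1, -0.0]
finger_gap: 0.995
```

Run:
```python
from h import *
swing();st()
exp=np.array([493.0,-228.1]);c=np.radians(2.5);X=np.array([np.cos(c),np.sin(c)]);Y=np.array([-X[1],X[0]])
for cam in('top','side'):
    for r in robot.silhouettes(cam,'module')[:3]:
        m=r['pixels'].astype(np.uint8);v,u=np.nonzero(m)
        print(cam,round(r['confidence'],2),len(u),u.mean().round(1),v.mean().round(1),cv2.minAreaRect(np.c_[u,v].astype(np.float32)))
    P=[proj(cam,[*(exp+a*X+b*Y),z]) for a in(-28,28) for b in(-22,14) for z in(4,68)]
    h=cv2.convexHull(np.array(P,np.float32));M=cv2.moments(h);print('pred',M['m10']/M['m00'],M['m01']/M['m00'],M['m00'],cv2.minAreaRect(h))
for n in('module_one','driver','flux','board'):
    print(n,[np.round(r['at']) for r in robot.boxes_of('top',n)[:1]])
```

```text
top 0.72 308 r 18.0 166.0 [(30, np.float64(-0.027)), (50, np.float64(-0.017)), (70, np.float64(-0.005)), (90, np.float64(0.024)), (110, np.float64(-0.006)), (130, np.float64(0.001)), (150, np.float64(-0.002))]
side 0.79 602 r 16.0 167.0 [(30, np.float64(-0.002)), (50, np.float64(0.001)), (70, np.float64(0.002)), (90, np.float64(0.026)), (110, np.float64(-0.002)), (130, np.float64(-0.001)), (150, np.float64(-0.01))]
t 33.9 p [482.4 -30.9 172.3] yawY 2.7 F [-0.  -0.6  0.7] gap 0.994
top 0.84 274 291.2 175.7 ((291.014892578125, 175.6485137939453), (20.99528694152832, 13.632009506225586), 84.2894058227539)
pred 292.11715974447304 176.70135653138195 313.3242112705484 ((292.1195983886719, 176.681396484375), (21.726774215698242, 14.715216636657715), 85.88505554199219)
side 0.73 426 245.7 178.4 ((246.0, 178.5), (21.0, 20.0), 90.0)
pred 246.0152747083209 179.07642304591303 503.23233554384205 ((245.94000244140625, 179.12139892578125), (20.124658584594727, 25.420995712280273), 1.212841272354126)
module_one [array([335., 188.])]
driver [array([223., 182.])]
flux [array([218., 122.])]
board [array([283., 116.])]
```

```bash
python3 -c "
from bench import robot
print(robot.hand_in())"
```

```text
the job is handed in; nothing more can be done
None
```

I closed the handle onto the last tooth, released it fully open, and set the module in the two-bar grey cradle. I handed in after about 34 s of robot time, and no verdict was reported.

- **Closing:** with the arm clear, both cameras read the handle at about 0.465 rad, above the 0.405 minimum for the last tooth. The highest force I read on the handle was about 8 N, against the 25 N limit. I didn't check directly that the cover was home. I inferred it because the handle passed 0.40 rad.
- **Releasing:** I pressed the disc about 11 mm down with about 5 N and carried it outward. With the arm clear, both cameras read about 0 rad, and again just before hand-in.
- **Placing:** the module met the cradle floor at the height I expected. Afterwards both cameras showed it within about 3 mm of the planned spot. The driver, jar, board and the other module showed at their starting pixels, within the networks' scatter.

**What disagreed:**
- **Tool tip:** the real fingertip sat about 31 mm behind the reported TCP, so my first push slid over the disc without closing the handle. I corrected this by picture and touch.
- **First grip:** it was too low for the cradle walls, so I set the module back and gripped it 15 mm higher.
- **Last picture:** the viewer's picture limit was reached, so the final placing was checked by numbers only.

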